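# Make up a jar gift order and slide it under the counter shelf

## Robot

A 6-joint arm with a two-finger parallel gripper is mounted at the origin on the work surface. World frame = base frame: x ahead of the robot, y to its left, z up, the work surface at z = 0. Lengths are in mm, angles in rad, forces in N, time in s.
With the tool pointing down it reaches from about 350 to 975 mm from the base axis. Payload 7.1 kg.
Tool frame: the origin (TCP) lies between the finger pads; the fingertips stand 17 mm ahead of it and the grasp point (between the pads) lies 2 mm behind it; z points along the fingers, y is the line along which they close (so a half turn about z gives the same grasp; the last joint's range is limited). The gripper opens to 88 mm and grips with 3 to 60 N. Pads are 20 mm wide; open, the fingers measure 115 mm over their backs; the gripper's body (75 mm by 178 mm) begins 61 mm behind the grasp point.
Start: joints at [-1.302, 0.423, 1.63, -0, 1.089, -0.019], TCP at [177.42, -599.272, 213.775] pointing down, gripper open.
Joint ranges: [-3, 3], [-0.9, 2.11], [0.09, 2.58], [-1.31, 4.45], [0.11, 2.69], [-2.54, 2.54]. Speed limits (rad/s): [2.39, 2.39, 3.01, 3.14, 3.14, 3.14].

## Interface

Orientations are given as a rotation vector (axis times angle).
In Python, from bench import sense, camera, get_calibration, sign_off gives the robot as it stands.
- The arm moves only by the shell command python3 -m pendant 'ROWS' [FORCE]. ROWS is a JSON object of lists of equal length, an entry for each row: "fingers": the opening, from 0 (shut) to 1 (fully open); "xyz": the shift along the world's x, y, z each as a share of 0.2 m, from -1 to 1, a list of three; "turn": the turn about the world's z as a share of pi/2 rad, from -1 to 1. A call has 1 to 12 rows; each row is the pose to reach, as a shift and turn from the pose commanded when the call began; what a row does not reach only later rows make up. A row lasts 1/10 s, in which the tool goes at most 50 mm and 8.59 degrees, less where a joint would pass 70% of its speed; a pose out of reach is approached as far as the arm can. A call with a number of a shift or a turn outside -1 to 1 is refused whole. A call with a gripper value outside its range is refused whole. The fingers move at their own pace and stop on an object; FORCE is the grip in N (left out, the last holds). Time passes only in rows, so rows that repeat a pose let the fingers close. It gives the time, the measured TCP pose, the force, the opening and the grip force at its end, in the units of the state.
- sense(): the state, without advancing time (a new reading comes with each control period).
- camera(name): name is "scene" or "top" or "wrist"; returns the picture (420x560x3 uint8, red, green, blue); there is no depth.
- get_calibration(name): a dict with "vertical_fov" (degrees; the focal length in pixels is half the picture's height over the tangent of half this angle, whatever the lens; pixels are square), "cx", "cy" (the principal point, pixels), "extrinsics" (4x4, takes a point from camera to world coordinates). Camera axes: x right, y down, z forward; pixel columns grow to the right and rows downward; lengths in mm; the calibration is good to about 2 mm. A picture is of the moment at which its call begins: read the wrist's pose just before it. get_calibration takes no time and is no camera call; for the wrist camera it gives the pose at the moment of the call.
- sign_off(): hands the job in; it is judged then, once.
The state is a dict: "clock": time; "joints": joint angles; "qd": joint speeds; "effort": joint torques, N m; "position": TCP position; "orientation": TCP orientation; "ft_force": force on the tool from outside, world axes, zero at the start; "moment": the same for the moment, N m; "opening": finger opening in mm; "grasp_force": force on a finger pad.
Only numpy, scipy, OpenCV 4.12 (cv2) and the standard library are available. Lean on these libraries where they do the work, as an engineer would, in place of code of your own. Each camera call takes 0.05 s, during which the arm holds its last target. There are 200 camera calls.

## Task

Draw the gift tray out by its black knob until it is completely clear of the shelf, put every jar on the counter upright into a pocket of its own, and lift the yellow order tag off its peg and stand it in the slot at the front of the tray. Then, with everything aboard, slide the tray back along its runway under the shelf until it is fully home against the stop, and let go. Leave the ink pad, the calculator and the hand stamp where they are.

Things in the scene. Friction and masses are not known exactly. Their poses are not given: they have to be found in the camera images.
- bay: Fixed bay: grey runway (top 4 mm above counter), x -240 to 166 mm, fences 18 mm high, 143 mm apart, leading under a grey bridge shelf. Origin on the counter, on the centre line, under the shelf's front edge; x points in under the shelf, z up. Shelf: x 0 to 166 mm, underside 94, top 106 mm above counter, side panels outside the fences. Red stop bar at the inner end, face at x = 156 mm.
- tray: Loose wooden tray, x -80 to 74, y -68 to 68 mm, 0.3 kg. Origin at underside; axes nearly the bay's. Against the stop its origin is at x = 82 mm of the bay. Floor 4 mm, pocket walls to 24 mm, slot walls to 30 mm above the underside. Front to back: slot for the tag, then 2 x 2 jar pockets. A tongue 40 mm wide, 8 mm thick runs from the front (-x) to x = -178 mm and bears a black knob.
- knob (a point): Point on the axis of the tray's black knob, an upright cylinder 26 mm in diameter from 8 to 56 mm above the tray's underside; this point is 12 mm below its top, at x = -160 mm, y = 0 of the tray.
- slot (a point): Centre of the floor of the tag slot; the slot is 24 mm wide (tray x), 128 mm long (tray y) and 26 mm deep. At x = -64 mm, y = 0 of the tray.
- stand: Fixed tag stand: steel foot 110 x 90 x 12 mm, thin post at x = +45 mm, level peg 8 mm in diameter, axis 120 mm above the counter, running from the post to -x and ending in a red ball 12 mm in diameter at x = -43 mm, centre 127 mm up (its top 9 mm above the peg's top). Origin: on the counter under the foot's centre; things come off the peg towards -x.
- tag: Yellow plastic order tag, an upright plate 12 mm thick (x), 44 wide (y), 72 tall, 0.04 kg. Origin: centre of its lower edge. Window 26 mm wide from 16 to 44 mm up, through which the peg passes while it hangs; the part above it (44 to 72 mm up, with a blue patch) is for gripping. To come off, raise it about 14 mm, then draw it off along the stand's -x.
- pocket0 (a point): Centre of the floor of a jar pocket, 54 mm (tray x) by 58 mm (tray y), 20 mm deep; at x = -15 mm, y = 35 mm of the tray.
- pocket1 (a point): Centre of the floor of a jar pocket, 54 mm (tray x) by 58 mm (tray y), 20 mm deep; at x = -15 mm, y = -35 mm of the tray.
- pocket2 (a point): Centre of the floor of a jar pocket, 54 mm (tray x) by 58 mm (tray y), 20 mm deep; at x = 43 mm, y = 35 mm of the tray.
- pocket3 (a point): Centre of the floor of a jar pocket, 54 mm (tray x) by 58 mm (tray y), 20 mm deep; at x = 43 mm, y = -35 mm of the tray.
- jar0: Small upright red jar (may be absent: None from the start), 62 mm tall: body 48 mm in diameter to 40 mm up, cream lid 38 mm in diameter from 40 to 62 mm. Origin: centre of its underside. About 0.09 kg.
- jar1: Small upright orange jar (may be absent: None from the start), 62 mm tall: body 48 mm in diameter to 40 mm up, cream lid 38 mm in diameter from 40 to 62 mm. Origin: centre of its underside. About 0.09 kg.
- jar2: Small upright green jar (may be absent: None from the start), 62 mm tall: body 48 mm in diameter to 40 mm up, cream lid 38 mm in diameter from 40 to 62 mm. Origin: centre of its underside. About 0.09 kg.
- jar3: Small upright purple jar (may be absent: None from the start), 62 mm tall: body 48 mm in diameter to 40 mm up, cream lid 38 mm in diameter from 40 to 62 mm. Origin: centre of its underside. About 0.09 kg.
- inkpad: Round white ink pad tin with a yellow pad, 60 mm in diameter, 18 mm tall; origin at the centre of its underside. Not part of the job.
- calculator: Grey pocket calculator lying flat, 120 x 75 x 14 mm; origin at the centre of its underside. Not part of the job.
- stamp: Hand stamp, black block 50 x 30 x 18 mm with a wooden handle up to 68 mm; origin at the centre of its underside. Not part of the job.

How it is judged:
By the outcome, as a careful person would: the job done as asked, in the order asked, and still so for the second after the job is handed in, with the robot touching nothing.
Of jar0, jar1, jar2, jar3 only 2 to 4 are there at a start; the rules pass over those that are not, and their reading is None.
At some moment in a run one of jar0, jar1, jar2, jar3 may be knocked a few centimetres aside while the robot is not near it.
It also fails if it takes over 210 s, if anything falls off the work surface, if the arm or the gripper's body presses on something with over 40 N, if the wrist force passes 120 N, or if a joint passes its speed limit or range.

## Working session

There is one attempt and no reset: what is moved stays moved. The work goes in short steps, Python scripts to look and compute and a shell command to move; the robot and the scene stay as the last step left them, time stands still between calls to the robot, and variables do not carry over. Pictures are saved under pics/ and viewed, at most 14 in all, crops included, and the job is handed in when it is done.

```bash
mkdir -p pics; ls
python3 - <<'E'
from bench import *
import cv2,numpy as np
np.set_printoptions(suppress=True,precision=3)
for n in ["scene","top"]:
    im=camera(n); cv2.imwrite(f"pics/{n}0.png",cv2.resize(im[:,:,::-1],(800,600),interpolation=cv2.INTER_CUBIC))
    np.save(f"pics/{n}0.npy",im)
    print(n,get_calibration(n))
print(get_calibration("wrist")); print(sense())
E
```

```text
pics
scene {'vertical_fov': 49.879741998301256, 'cx': 279.74921268316103, 'cy': 209.82623065695893, 'extrinsics': array([[  -0.469,    0.571,   -0.673, 1381.172],
       [   0.883,    0.303,   -0.359,  393.86 ],
       [  -0.001,   -0.763,   -0.646,  831.079],
       [   0.   ,    0.   ,    0.   ,    1.   ]])}
top {'vertical_fov': 47.57886491212532, 'cx': 290.53973096207505, 'cy': 206.4334971761804, 'extrinsics': array([[   0.018,   -0.993,    0.118,  462.027],
       [  -1.   ,   -0.017,    0.014,  -35.361],
       [  -0.012,   -0.119,   -0.993, 1348.195],
       [   0.   ,    0.   ,    0.   ,    1.   ]])}
{'vertical_fov': 66.43507575947892, 'cx': 279.99327898618816, 'cy': 204.63315391841098, 'extrinsics': array([[   0.284,   -0.919,   -0.274,  252.804],
       [  -0.959,   -0.272,   -0.079, -576.682],
       [  -0.002,    0.285,   -0.958,  385.208],
       [   0.   ,    0.   ,    0.   ,    1.   ]])}
{'clock': 0.1, 'joints': array([-1.302,  0.424,  1.631,  0.   ,  1.089, -0.019]), 'qd': array([ 0.002, -0.002, -0.002, -0.   , -0.   , -0.001]), 'effort': array([ -0.001, -54.562, -27.433,   0.064,   0.019,  -0.   ]), 'position': array([ 177.315, -598.815,  213.107]), 'orientation': array([-3.108, -0.45 ,  0.   ]), 'ft_force': array([0.054, 0.401, 0.199]), 'moment': array([-0.007, -0.054, -0.012]), 'grasp_force': 0.0, 'opening': 87.78459517596488}
```

View pics/top0.png

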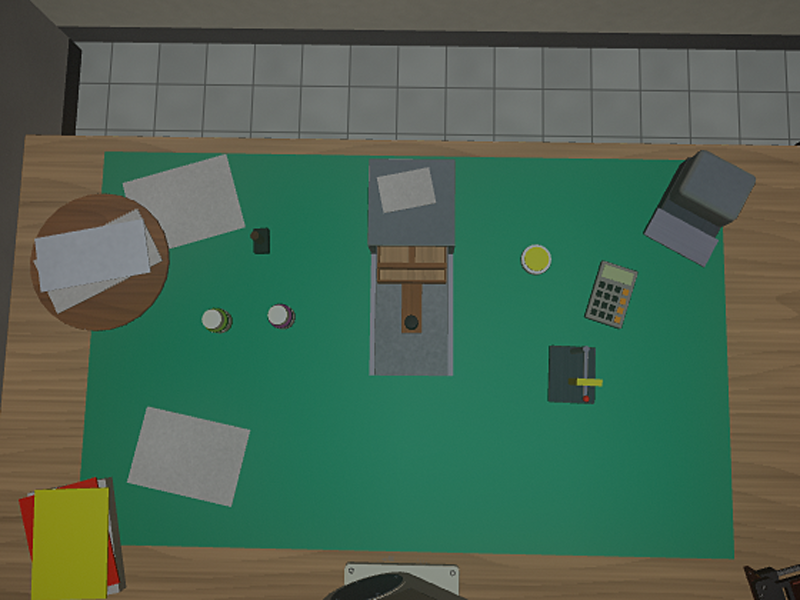

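View pics/scene0.png

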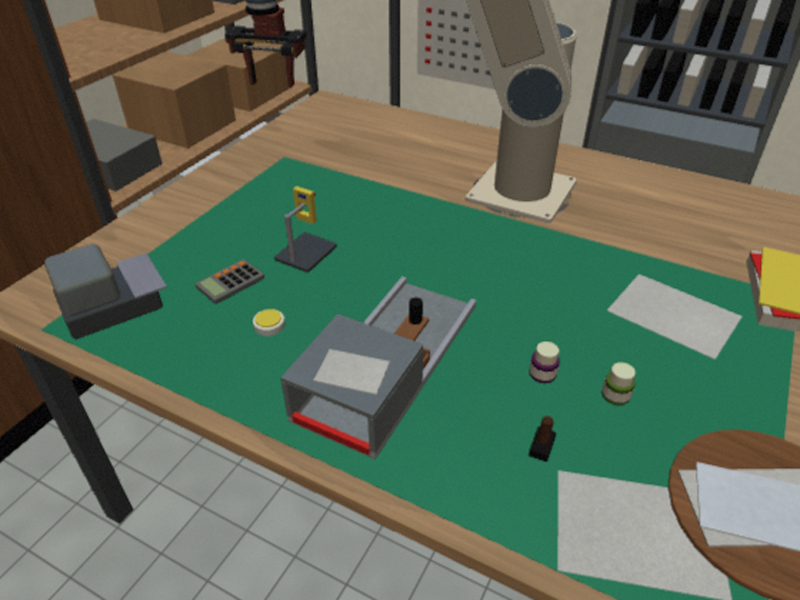

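The top view shows two jars, green lid (212,320) and purple lid (279,316). The knob is at (411,320), the bay centre line at about x=411, the tag at (590,382) and the ball at (586,399). The red stop faces away from the robot.

```bash
cat > h.py <<'E'
from bench import *
import cv2,numpy as np
np.set_printoptions(suppress=True,precision=1)
def ray(n,u,v,z,cal=None):
    c=cal or get_calibration(n); f=210/np.tan(np.radians(c["vertical_fov"]/2))
    E=np.array(c["extrinsics"]); d=E[:3,:3]@np.array([(u-c["cx"])/f,(v-c["cy"])/f,1]); o=E[:3,3]
    return o+d*(z-o[2])/d[2]
def proj(n,P,cal=None):
    c=cal or get_calibration(n); f=210/np.tan(np.radians(c["vertical_fov"]/2))
    E=np.array(c["extrinsics"]); q=E[:3,:3].T@(np.array(P)-E[:3,3]); return q[:2]/q[2]*f+[c["cx"],c["cy"]]
def tri(us,ut):
    A=[];b=[]
    for n,(u,v) in (("scene",us),("top",ut)):
        p=ray(n,u,v,0);o=np.array(get_calibration(n)["extrinsics"])[:3,3];d=(p-o)/np.linalg.norm(p-o)
        M=np.eye(3)-np.outer(d,d);A.append(M);b.append(M@o)
    return np.linalg.lstsq(np.vstack(A),np.hstack(b),rcond=None)[0]
def show(n,im,box,s):
    x0,y0,x1,y1=box; cv2.imwrite(n,cv2.resize(im[y0:y1,x0:x1,::-1],None,fx=s,fy=s,interpolation=cv2.INTER_CUBIC))
E
python3 - <<'E'
from h import *
P=lambda u,v,z:ray("top",u*.7,v*.7,z)
for k,a in dict(knobtop=(411,320,60),shFL=(369,247,106),shFR=(455,247,106),shBL=(369,160,106),shBR=(455,160,106),rwL=(370,376,4),rwR=(453,376,4),green=(212,320,62),purple=(279,316,62),tagtopL=(577,382,152),tagtopR=(602,382,152),ball=(586,399,127),post=(586,350,124),ink=(537,258,18),footFL=(549,403,12),footFR=(596,403,12),footBL=(549,346,12)).items(): print(k,P(*a))
S=lambda u,v,x,y:tri((u*.7,v*.7),(x*.7,y*.7))
print("tri knob",S(416,301,411,320),"green",S(621,370,212,320),"purple",S(546,348,279,316))
t=np.load("pics/top0.npy");s=np.load("pics/scene0.npy")
a=cv2.resize(t[225:290,375:430,::-1],(385,455),interpolation=cv2.INTER_CUBIC)
b=cv2.resize(s[120:195,185:245,::-1],(364,455),interpolation=cv2.INTER_CUBIC)
cv2.imwrite("pics/tag.png",np.hstack([a,b]))
E
```

```text
knobtop [567.5 -10.8  60. ]
shFL [698.1  68.9 106. ]
shFR [700.7 -90.6 106. ]
shBL [864.6  73.3 106. ]
shBR [867.  -88.7 106. ]
rwL [460.5  68.7   4. ]
rwR [463.4 -94.1   4. ]
green [560.7 367.7  62. ]
purple [570.6 240.3  62. ]
tagtopL [ 456.9 -303.2  152. ]
tagtopR [ 457.7 -346.6  152. ]
ball [ 427.2 -324.4  127. ]
post [ 513.9 -326.1  124. ]
ink [ 698.1 -256.8   18. ]
footFL [ 414.9 -280.1   12. ]
footFR [ 416.6 -370.8   12. ]
footBL [ 525.1 -280.7   12. ]
tri knob [566.6  -8.6  58.7] green [561.2 369.6  56. ] purple [570.5 243.   56.4]
```

View pics/tag.png

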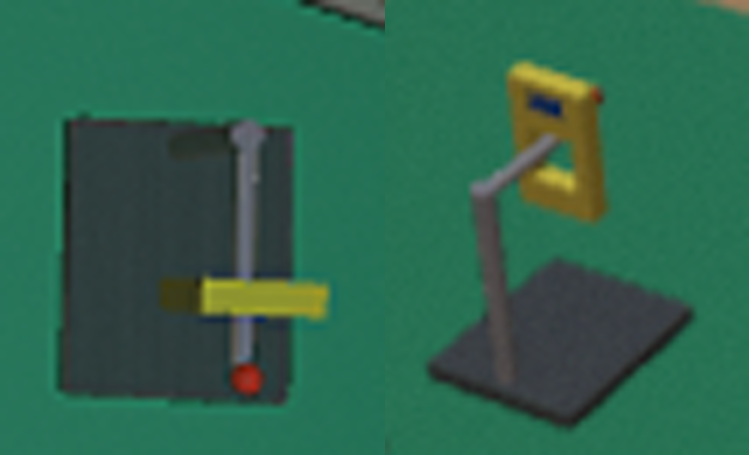

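Heights and sizes agree with the spec (knob z 58.7 against 60, foot 110x90, shelf 166 long), so I can move. First, go over the knob.

```bash
python3 -m pendant '{"fingers":[1,1,1,1,1,1],"xyz":[[0.65,0.98,0],[0.65,0.98,0],[0.65,0.98,0],[0.65,0.98,0],[0.65,0.98,0],[0.65,0.98,0]],"turn":[-0.183,-0.183,-0.183,-0.183,-0.183,-0.183]}' 20
python3 -m pendant '{"fingers":[1,1,1,1,1,1],"xyz":[[0.65,0.98,0],[0.65,0.98,0],[0.65,0.98,0],[0.65,0.98,0],[0.65,0.98,0],[0.65,0.98,0]],"turn":[0,0,0,0,0,0]}'
python3 -m pendant '{"fingers":[1,1,1,1,1,1,1],"xyz":[[0.65,0.98,0],[0.65,0.98,0],[0.65,0.98,0],[0.65,0.98,0],[0.65,0.98,0],[0.65,0.98,0],[0.65,0.98,0]],"turn":[0,0,0,0,0,0,0]}'
python3 - <<'E'
from h import *
s=sense();im=camera("wrist");np.save("pics/w1.npy",im)
import json;c=get_calibration("wrist");print(s["position"],s["orientation"])
for k,P in dict(knob=(567,-10,60),tag=(457,-325,152)).items(): print(k,proj("wrist",P))
cv2.imwrite("pics/w1.png",im[:,:,::-1])
E
```

```text
clock: 0.7
position: [308.7, -399.7, 213.5]
orientation: [-3.14, -0.007, 0.001]
ft_force: [-0.4, -0.1, -0.0]
opening: 87.8
grasp_force: 0.0
clock: 1.3
position: [439.2, -205.1, 213.7]
orientation: [-3.141, -0.007, -0.001]
ft_force: [0.5, 0.4, -0.2]
opening: 88.0
grasp_force: 0.0
clock: 2.0
position: [567.2, -12.1, 213.2]
orientation: [3.141, 0.002, -0.002]
ft_force: [-1.1, -0.8, 0.8]
opening: 87.3
grasp_force: 0.0
[567.2 -12.1 213.2] [ 3.1  0.  -0. ]
knob [277.6 187.4]
tag [641.1 336. ]
```

View pics/w1.png

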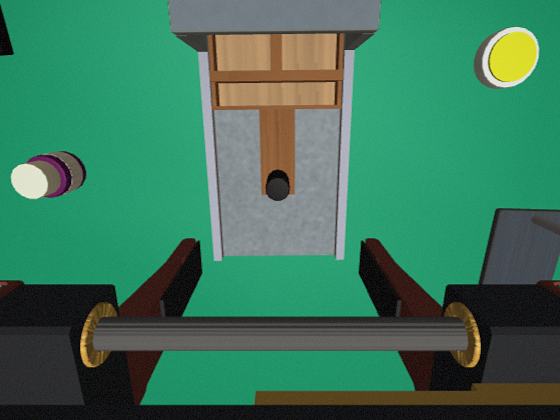

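The knob's top at (278,187) matches the prediction for (567,-10) to within a pixel. Next I descend and grip it.

```bash
python3 -m pendant '{"fingers":[1,1,1,1,1,1,0,0,0,0,0,0],"xyz":[[0,0.01,-0.81],[0,0.01,-0.81],[0,0.01,-0.81],[0,0.01,-0.81],[0,0.01,-0.81],[0,0.01,-0.81],[0,0.01,-0.81],[0,0.01,-0.81],[0,0.01,-0.81],[0,0.01,-0.81],[0,0.01,-0.81],[0,0.01,-0.81]],"turn":[0,0,0,0,0,0,0,0,0,0,0,0]}' 25
python3 - <<'E'
from h import *
# bay direction from fences tops z~22 in wrist picture w1 (pose 567.2,-12.1) : recompute calibration shift
c=get_calibration("wrist");s=sense();E=np.array(c["extrinsics"]);E[:3,3]+=np.array([567.2,-12.1,213.2])-s["position"];c["extrinsics"]=E
for uv in [(205,55),(219,258),(347,55),(340,258),(217,107),(337,107)]: print(uv,ray("wrist",*uv,20,c))
print(ray("wrist",175,30,106,c),ray("wrist",375,30,106,c))
E
```

```text
clock: 3.25
position: [567.4, -9.2, 51.9]
orientation: [-3.142, -0.001, -0.0]
ft_force: [-0.1, -0.8, -0.2]
opening: 43.5
grasp_force: 0.0
(205, 55) [700.   66.4  20. ]
(219, 258) [467.4  64.4  20. ]
(347, 55) [700.  -81.8  20. ]
(340, 258) [467.4 -87.   20. ]
(217, 107) [648.1  56.8  20. ]
(337, 107) [648.1 -74.   20. ]
[705.1  70.2 106. ] [705.2 -86.2 106. ]
```

```bash
python3 -m pendant '{"fingers":[0,0,0,0,0,0],"xyz":[[0,0,0],[0,0,0],[0,0,0],[0,0,0],[0,0,0],[0,0,0]],"turn":[0,0,0,0,0,0]}' 25
python3 -m pendant '{"fingers":[0,0,0,0,0,0,0,0,0,0,0,0],"xyz":[[-0.04,0,0],[-0.1,-0.001,0],[-0.16,-0.002,0],[-0.22,-0.003,0],[-0.28,-0.004,0],[-0.34,-0.005,0],[-0.4,-0.006,0],[-0.46,-0.007,0],[-0.52,-0.008,0],[-0.57,-0.009,0],[-0.61,-0.009,0],[-0.61,-0.009,0]],"turn":[0,0,0,0,0,0,0,0,0,0,0,0]}'
```

```text
clock: 3.85
position: [567.4, -9.3, 51.7]
orientation: [3.142, 0.001, -0.0]
ft_force: [1.2, 0.6, -0.0]
opening: 0.7
grasp_force: 0.0
clock: 5.05
position: [444.2, -11.0, 51.7]
orientation: [-3.142, -0.0, 0.002]
ft_force: [0.2, -0.1, -0.2]
opening: 0.7
grasp_force: 0.0
```

The gripper closed to 0.7 mm, so it missed the knob. I'll look.

```bash
python3 -m pendant '{"fingers":[0,0,0,0],"xyz":[[0,0,0.5],[0,0,0.5],[0,0,0.5],[0,0,0.5]],"turn":[0,0,0,0]}'
python3 - <<'E'
from h import *
s=camera("scene");t=camera("top");np.save("pics/s2.npy",s);np.save("pics/t2.npy",t)
a=cv2.resize(s[120:345,180:430,::-1],(444,400));b=cv2.resize(t[100:290,240:400,::-1],(337,400))
cv2.imwrite("pics/x2.png",np.hstack([a,b]));print(sense()["position"],sense()["joints"])
E
```

```text
clock: 5.45
position: [446.7, -11.1, 152.9]
orientation: [3.141, 0.0, 0.006]
ft_force: [-0.4, 0.0, -0.0]
opening: 0.7
grasp_force: 0.0
[444.8 -11.1 151. ] [-0.1  0.3  2.1  0.   0.8  1.5]
```

View pics/x2.png

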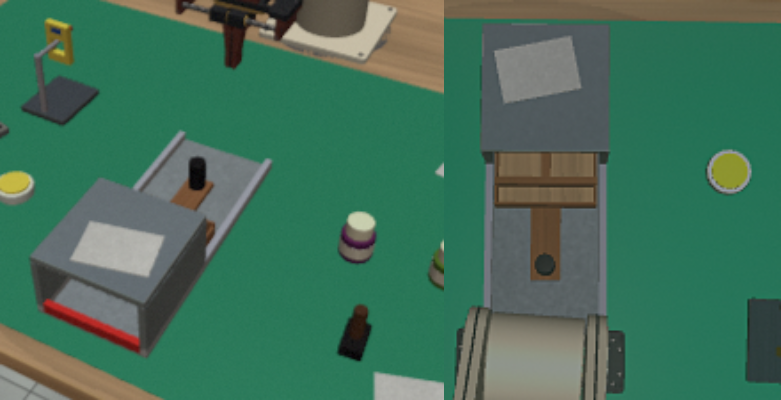

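Run:
```python
from h import *
for z in (134,151):print("tip scene pred",proj("scene",(445,-11,z)))
c=get_calibration("wrist");s=sense();E=np.array(c["extrinsics"]);E[:3,3]+=np.array([567.2,-12.1,213.2])-s["position"];c["extrinsics"]=E
for y in (44,-44,57,-57): print("wrist",proj("wrist",(567.2,-12+y,196),c))
print(s["position"],s["orientation"],c["extrinsics"])
print("knob as seen now", ray("top",*(np.array([240+545-444*1+0,0])*0),60))
im=np.load("pics/s2.npy"); print(tri((180+197*250/444,120+160*225/400),(240+(545-444)*160/337,100+263*.475)))
```

```text
tip scene pred [310.2 163.6]
tip scene pred [310.5 158.4]
wrist [210.9 238.2]
wrist [349.3 238.2]
wrist [190.5 238.2]
wrist [369.8 238.2]
[444.8 -11.1 151. ] [-3.1 -0.   0. ] [[  0.   -1.   -0.3 646.1]
 [ -1.   -0.    0.  -12. ]
 [ -0.    0.3  -1.  385.2]
 [  0.    0.    0.    1. ]]
knob as seen now [1202.9  834.2   60. ]
[564.3  -9.9  58.9]
```

Run:
```python
from h import *
im=np.load("pics/s2.npy").copy()
show("pics/tip.png",im,(280,110,345,165),6)
im0=np.load("pics/scene0.npy")
d=[cv2.resize(i[200:290,250:330,::-1],None,fx=4,fy=4,interpolation=cv2.INTER_CUBIC) for i in (im0,im)]
t=cv2.resize(cv2.imread("pics/tip.png"),(425,360))
cv2.imwrite("pics/cmp.png",cv2.resize(np.hstack(d+[t]),None,fx=.74,fy=.74))
```

```text
(no output)
```

View pics/cmp.png

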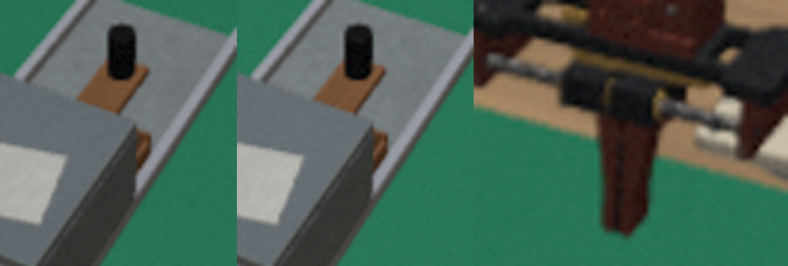

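```bash
python3 - <<'E'
from h import *
b=np.array((445,-11,134.)); print("scene seen (311.2,158.6)")
for n,d in dict(zero=(0,0,0),x=(-20,0,0),y=(0,20,0),z=(0,0,20)).items(): print(n,proj("scene",b+d))
c=get_calibration("wrist");s=sense();E=np.array(c["extrinsics"]);E[:3,3]+=np.array([567.2,-12.1,213.2])-s["position"];c["extrinsics"]=E
for dx in(-10,10):
  for z in (196,213,221): print("wrist corner",dx,z,proj("wrist",(567.2+dx,-12+44,z),c),proj("wrist",(567.2+dx,-12+57.5,z),c))
print(s["joints"])
E
python3 - <<'E'
import sys; sys.path.insert(0,'.')
from h import *
im=np.load("pics/w1.npy"); show("pics/w1c.png",im,(100,220,240,360),4)
E
```

```text
scene seen (311.2,158.6)
zero [310.2 163.6]
x [313.3 160. ]
y [316.9 165.6]
z [310.5 157.5]
wrist corner -10 196 [211.9 252.6] [191.  252.6]
wrist corner -10 213 [206.1 264.9] [183.3 264.9]
wrist corner -10 221 [202.9 271.4] [179.3 271.4]
wrist corner 10 196 [209.9 223.4] [188.4 223.4]
wrist corner 10 213 [203.8 233.5] [180.3 233.5]
wrist corner 10 221 [200.5 238.9] [176.  238.9]
[-0.1  0.3  2.1  0.   0.8  1.5]
```

View pics/w1c.png

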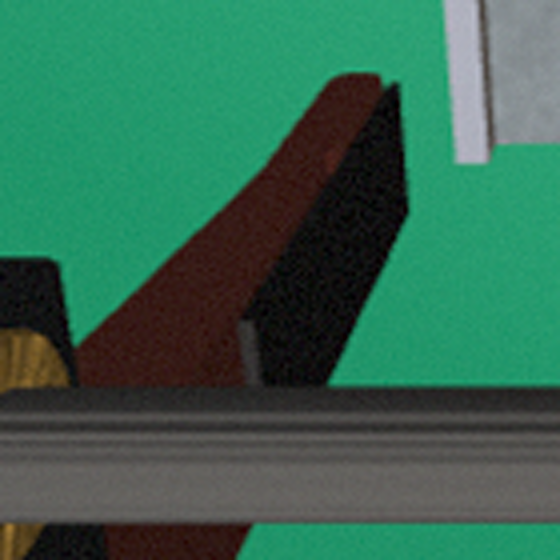

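The pad tip corners in the wrist picture, at (199.5,241) and (202,273), fit a tip height of about 222 while the TCP reads 213. The real fingertips are therefore about 26 mm higher than stated, and the fingers closed just above the knob. From here I go 26 mm lower.

```bash
python3 -m pendant '{"fingers":[1,1,1,1,1,1,1,1,1],"xyz":[[0.61,0.009,0],[0.61,0.009,0],[0.61,0.009,0],[0.61,0.009,0],[0.61,0.009,-0.3],[0.61,0.009,-0.5],[0.61,0.009,-0.62],[0.61,0.009,-0.62],[0.61,0.009,-0.62]],"turn":[0,0,0,0,0,0,0,0,0]}' 25
python3 -m pendant '{"fingers":[0,0,0,0,0,0,0,0,0,0,0,0],"xyz":[[0,0,0],[0,0,0],[0,0,0],[0,0,0],[0,0,0],[0,0,0],[0,0,0],[0,0,0],[0,0,0],[0,0,0],[0,0,0],[0,0,0]],"turn":[0,0,0,0,0,0,0,0,0,0,0,0]}' 25
```

```text
clock: 6.45
position: [565.9, -9.3, 27.2]
orientation: [-3.141, -0.001, 0.005]
ft_force: [-0.5, -0.2, 0.4]
opening: 68.8
grasp_force: 0.0
clock: 7.65
position: [567.5, -9.3, 27.9]
orientation: [-3.142, -0.001, -0.0]
ft_force: [-1.5, -0.0, 5.0]
opening: 25.2
grasp_force: 25.0
```

```bash
python3 -m pendant '{"fingers":[0,0,0,0,0,0,0,0,0,0,0,0],"xyz":[[-0.02,0,0],[-0.06,-0.001,0],[-0.12,-0.002,0],[-0.18,-0.003,0],[-0.24,-0.004,0],[-0.3,-0.005,0],[-0.36,-0.006,0],[-0.43,-0.007,0],[-0.5,-0.008,0],[-0.56,-0.009,0],[-0.61,-0.009,0],[-0.61,-0.009,0]],"turn":[0,0,0,0,0,0,0,0,0,0,0,0]}'
python3 -m pendant '{"fingers":[1,1,1,1,1,1,1,1,1,1],"xyz":[[0,0,0],[0,0,0],[0,0,0],[0,0,0],[0,0,0],[0,0,0],[0,0,0.3],[0,0,0.6],[0,0,0.8],[0,0,0.8]],"turn":[0,0,0,0,0,0,0,0,0,0]}'
python3 - <<'E'
from h import *
s=sense();im=camera("wrist");np.save("pics/w3.npy",im);cv2.imwrite("pics/w3.png",im[:,:,::-1])
print(s["position"],s["opening"])
E
```

```text
clock: 8.85
position: [442.7, -11.0, 27.8]
orientation: [-3.141, -0.0, 0.005]
ft_force: [-2.3, 0.4, 9.7]
opening: 25.6
grasp_force: 25.0
clock: 9.85
position: [448.4, -11.2, 192.7]
orientation: [3.141, 0.001, 0.014]
ft_force: [-0.2, -0.6, -1.0]
opening: 87.9
grasp_force: 0.0
[448.4 -11.2 192.7] 87.86263751114939
```

View pics/w3.png

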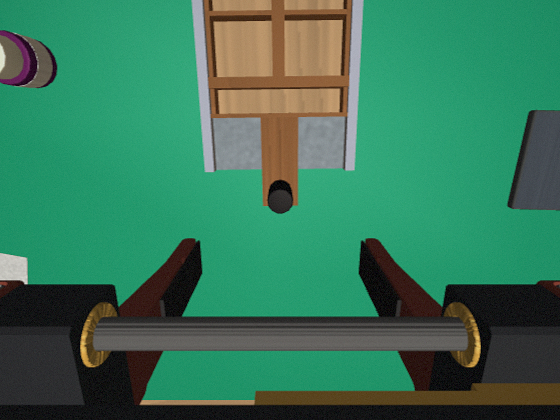

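The tray is out, with the knob at wrist (280,190) and the tray running straight along the fences. Next I measure the jars again and look at how the tray lies.

```bash
cat > jars.py <<'E'
from h import *
t=camera("top");np.save("pics/t_last.npy",t)
h=cv2.cvtColor(t,cv2.COLOR_RGB2HSV)
# cream lids: low saturation bright, on left area
m=((h[...,1]<70)&(h[...,2]>130)).astype(np.uint8); m[:, 240:]=0; m[:200]=0; m[260:]=0; m[:,:125]=0
n,l,st,ce=cv2.connectedComponentsWithStats(m)
for i in range(1,n):
    if st[i,4]>60: print("lid",st[i],ray("top",*ce[i],62))
E
python3 jars.py
python3 - <<'E'
from h import *
s=sense();print(s["position"]);c=get_calibration("wrist")
print("knob",ray("wrist",280,190,60,c))
for uv in [(212,116),(345,116)]: print("front edge z34",ray("wrist",*uv,34,c))
for uv in [(206,170),(353,170)]: print("fence end",ray("wrist",*uv,20,c))
E
```

```text
lid [187 214  14  13 139] [574.2 244.9  62. ]
lid [141 217  14  13 138] [563.8 369.7  62. ]
[446.7 -11.1 189.5]
knob [450.9 -11.   60. ]
front edge z34 [519.6  56.1  34. ]
front edge z34 [519.6 -75.   34. ]
fence end [463.3  68.7  20. ]
fence end [463.3 -89.6  20. ]
```

```bash
python3 -m pendant '{"fingers":[1,1,1,1,1,1],"xyz":[[0.63,0.95,0],[0.63,0.95,0],[0.63,0.95,0],[0.63,0.95,0],[0.63,0.95,0],[0.63,0.95,0]],"turn":[0,0,0,0,0,0]}'
python3 -m pendant '{"fingers":[1,1,1,1,1],"xyz":[[0,0.32,0],[0,0.32,0],[0,0.32,0],[0,0.32,0],[0,0.32,0]],"turn":[0,0,0,0,0]}'
cat > wj.py <<'E'
from h import *
s=sense();c=get_calibration("wrist");im=camera("wrist");np.save("pics/w_last.npy",im)
h=cv2.cvtColor(im,cv2.COLOR_RGB2HSV);m=((h[...,1]<70)&(h[...,2]>130)).astype(np.uint8);m[300:]=0
n,l,st,ce=cv2.connectedComponentsWithStats(m);print(s["position"])
for i in range(1,n):
    if st[i,4]>300: print("lid",st[i],ray("wrist",*ce[i],62,c))
cv2.imwrite("pics/w_last.png",im[:,:,::-1])
E
python3 wj.py
```

```text
clock: 10.55
position: [571.8, 181.6, 184.6]
orientation: [3.141, 0.005, -0.004]
ft_force: [-0.3, -1.4, -0.3]
opening: 87.8
grasp_force: 0.0
clock: 11.05
position: [570.9, 241.3, 187.2]
orientation: [3.141, -0.001, -0.002]
ft_force: [-0.4, -0.3, -0.2]
opening: 87.6
grasp_force: 0.0
[570.9 241.3 187.2]
lid [  13    0  159   48 3840] [723.3 409.   62. ]
lid [ 424   33  136  240 7609] [641.1  58.4  62. ]
lid [  0  34  29  54 795] [685.9 472.   62. ]
lid [ 256  172   40   38 1174] [574.8 246.   62. ]
lid [ 126  183   40   37 1133] [564.4 371.3  62. ]
lid [ 508  232   45   35 1255] [513.5 -10.3  62. ]
```

View pics/w_last.png

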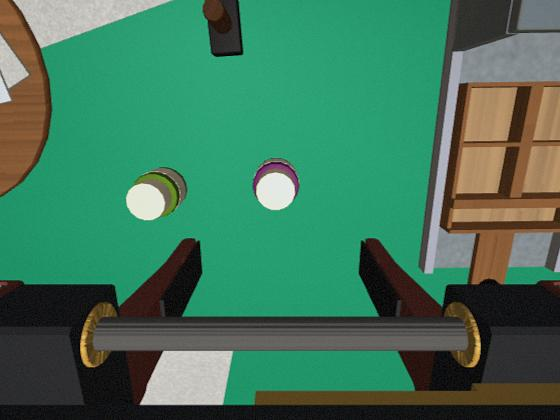

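Lids: purple at (276,191) is (575,246), green at (146,201) is (564,371). The stamp is clear of both. I'll grasp purple, after a top picture for the tray pose.

```bash
python3 - <<'E'
from h import *
t=camera("top");np.save("pics/t4.npy",t)
show("pics/t4.png",t,(245,155,335,275),5)
E
python3 -m pendant '{"fingers":[1,1,1,1,1,1,1],"xyz":[[0.018,0.015,-0.2],[0.018,0.015,-0.4],[0.018,0.015,-0.6],[0.018,0.015,-0.7],[0.018,0.015,-0.755],[0.018,0.015,-0.755],[0.018,0.015,-0.755]],"turn":[0,0,0,0,0,0,0]}' 15
python3 -m pendant '{"fingers":[0,0,0,0,0,0,0,0,0],"xyz":[[0,0,0],[0,0,0],[0,0,0],[0,0,0],[0,0,0],[0,0,0],[0,0,0],[0,0,0],[0,0,0]],"turn":[0,0,0,0,0,0,0,0,0]}' 15
```

```text
clock: 11.85
position: [575.9, 245.9, 37.8]
orientation: [-3.141, 0.0, -0.002]
ft_force: [0.6, 0.0, -1.5]
opening: 87.8
grasp_force: 0.0
clock: 12.75
position: [575.0, 245.9, 36.8]
orientation: [3.142, 0.001, -0.0]
ft_force: [0.1, 0.1, 1.5]
opening: 37.5
grasp_force: 15.0
```

View pics/t4.png

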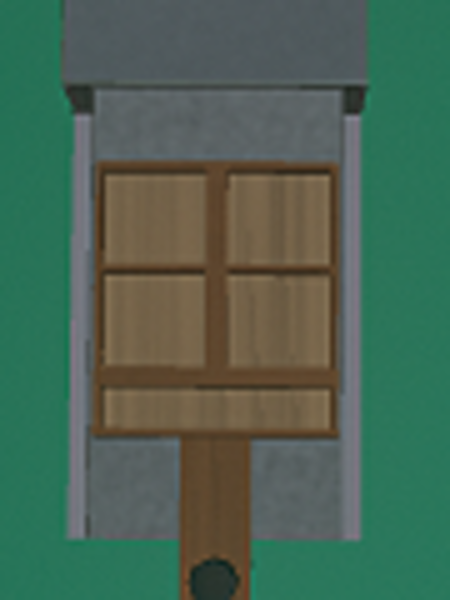

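Purple is held at 37.5 mm. The tray's corners in the crop are (98,163), (337,163), (95,436) and (338,436), with the knob at (214,578). The rear edge is well clear of the shelf edge at v=85.

Run:
```python
from h import *
P=lambda u,v,z:ray("top",245+u/5,155+v/5,z)
r=[P(98,163,28),P(337,163,28)];f=[P(95,436,34),P(338,436,34)];k=P(214,578,60)
print("rear",r,"front",f,"knob",k)
print("pocket centres z8:",[P(*q,8) for q in((156,219),(281,219),(153,321),(281,321))],"slot",P(217,409,8))
print("shelf front",P(215,85,106))
```

```text
rear [array([671.4,  56.6,  28. ]), array([673.6, -77.4,  28. ])] front [array([518.2,  54.1,  34. ]), array([520.6, -79.8,  34. ])] knob [442.2 -13.4  60. ]
pocket centres z8: [array([642.9,  24.3,   8. ]), array([644.1, -46.7,   8. ]), array([584.7,  24.7,   8. ]), array([586. , -47.6,   8. ])] slot [535.7 -12.4   8. ]
shelf front [701.8  -9.8 106. ]
```

```bash
python3 -m pendant '{"fingers":[0,0,0,0,0,0,0,0,0,0,0],"xyz":[[0,0,0.2],[0,0,0.4],[0,0,0.6],[0,0,0.65],[0,-0.2,0.65],[0,-0.4,0.65],[0,-0.6,0.65],[0,-0.8,0.65],[0,-0.95,0.65],[0,-1,0.65],[0,-1,0.65]],"turn":[0,0,0,0,0,0,0,0,0,0,0]}'
python3 -m pendant '{"fingers":[0,0,0,0,0,0,0,0,0,0,0,0],"xyz":[[0.17,-0.2,0],[0.3,-0.4,0],[0.345,-0.458,0],[0.345,-0.458,0],[0.345,-0.458,0],[0.345,-0.458,-0.15],[0.345,-0.458,-0.3],[0.345,-0.458,-0.42],[0.345,-0.458,-0.5],[0.345,-0.458,-0.55],[0.345,-0.458,-0.55],[0.345,-0.458,-0.55]],"turn":[0,0,0,0,0,0,0,0,0,0,0,0]}'
python3 -m pendant '{"fingers":[0,0,0,0],"xyz":[[0,0,-0.03],[0,0,-0.05],[0,0,-0.05],[0,0,-0.05]],"turn":[0,0,0,0]}'
```

```text
clock: 13.85
position: [574.6, 44.9, 166.0]
orientation: [-3.142, 0.003, 0.002]
ft_force: [0.2, 0.0, -0.2]
opening: 37.6
grasp_force: 15.0
clock: 15.05
position: [644.5, -45.3, 57.5]
orientation: [3.142, 0.001, 0.001]
ft_force: [0.3, 0.2, -1.0]
opening: 37.4
grasp_force: 15.0
clock: 15.45
position: [644.0, -45.8, 46.9]
orientation: [-3.142, -0.0, -0.0]
ft_force: [0.1, -0.1, -1.3]
opening: 37.8
grasp_force: 15.0
```

```bash
python3 -m pendant '{"fingers":[0,0,0.7,0.7,0.7,0.7,0.7,0.7,0.7,0.7,0.7],"xyz":[[0,0,-0.008],[0,0,-0.01],[0,0,-0.01],[0,0,-0.01],[0,0,-0.01],[0,0,-0.01],[0,0,0.15],[0,0,0.35],[0,0,0.55],[0,0,0.65],[0,0,0.65]],"turn":[0,0,0,0,0,0,0,0,0,0,0]}'
python3 -m pendant '{"fingers":[1,1,1,1,1,1],"xyz":[[-0.3,1,0],[-0.3,1,0],[-0.3,1,0],[-0.3,1,0],[-0.3,1,0],[-0.3,1,0]],"turn":[0,0,0,0,0,0]}'
python3 -m pendant '{"fingers":[1,1,1,1,1,1,1],"xyz":[[-0.1,1,0],[-0.1,1,0],[-0.1,1,0],[-0.1,1,0],[-0.1,1,0],[-0.1,1,0],[-0.1,1,0]],"turn":[0,0,0,0,0,0,0]}'
python3 wj.py; python3 jars.py
```

```text
clock: 16.55
position: [646.3, -45.8, 180.6]
orientation: [3.141, 0.001, 0.011]
ft_force: [-0.0, 0.0, 0.2]
opening: 61.3
grasp_force: 0.0
clock: 17.15
position: [582.8, 155.6, 175.5]
orientation: [3.141, 0.006, -0.003]
ft_force: [-0.4, -1.0, 0.6]
opening: 87.4
grasp_force: 0.0
clock: 17.85
position: [564.5, 352.1, 176.0]
orientation: [3.14, -0.002, -0.002]
ft_force: [0.2, -0.3, 0.1]
opening: 87.7
grasp_force: 0.0
[564.5 352.1 176. ]
lid [    0     0   135   153 13596] [680.8 538.8  62. ]
lid [ 128    0  125   39 2458] [716.2 434.6  62. ]
lid [ 526  127   34  146 1930] [539.   99.4  62. ]
lid [ 240  179   40   39 1228] [564.5 371.2  62. ]
```

View pics/w_last.png

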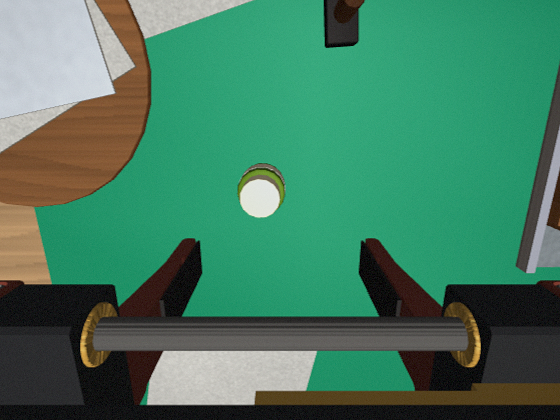

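Green's lid at (260,197) gives (564.5,371.2), so it has not moved. Grasping it.

```bash
python3 -m pendant '{"fingers":[1,1,1,1,1,1,1,1],"xyz":[[0,0.084,0],[0,0.084,-0.2],[0,0.084,-0.4],[0,0.084,-0.55],[0,0.084,-0.65],[0,0.084,-0.69],[0,0.084,-0.69],[0,0.084,-0.69]],"turn":[0,0,0,0,0,0,0,0]}' 15
python3 -m pendant '{"fingers":[0,0,0,0,0,0,0,0,0],"xyz":[[0,0,0],[0,0,0],[0,0,0],[0,0,0],[0,0,0],[0,0,0],[0,0,0],[0,0,0],[0,0,0]],"turn":[0,0,0,0,0,0,0,0,0]}' 15
```

```text
clock: 18.75
position: [564.9, 371.7, 39.9]
orientation: [-3.141, -0.0, -0.002]
ft_force: [-0.5, -0.7, -0.6]
opening: 87.8
grasp_force: 0.0
clock: 19.65
position: [564.0, 371.1, 38.8]
orientation: [-3.142, -0.0, 0.0]
ft_force: [0.3, 0.3, 0.4]
opening: 37.6
grasp_force: 15.0
```

```bash
python3 -m pendant '{"fingers":[0,0,0,0,0,0,0,0,0,0,0],"xyz":[[0,0,0.2],[0,0,0.4],[0,0,0.6],[0,0,0.65],[0,-0.2,0.65],[0,-0.4,0.65],[0,-0.6,0.65],[0,-0.8,0.65],[0,-0.95,0.65],[0,-1,0.65],[0,-1,0.65]],"turn":[0,0,0,0,0,0,0,0,0,0,0]}'
python3 -m pendant '{"fingers":[0,0,0,0,0,0,0,0,0,0,0,0],"xyz":[[0.15,-0.2,0],[0.3,-0.4,0],[0.39,-0.6,0],[0.395,-0.72,0],[0.395,-0.733,0],[0.395,-0.733,0],[0.395,-0.733,-0.15],[0.395,-0.733,-0.3],[0.395,-0.733,-0.42],[0.395,-0.733,-0.5],[0.395,-0.733,-0.55],[0.395,-0.733,-0.55]],"turn":[0,0,0,0,0,0,0,0,0,0,0,0]}'
python3 -m pendant '{"fingers":[0,0,0,0],"xyz":[[0,0,-0.03],[0,0,-0.05],[0,0,-0.06],[0,0,-0.06]],"turn":[0,0,0,0]}'
```

```text
clock: 20.75
position: [563.7, 170.0, 168.0]
orientation: [3.141, -0.003, -0.002]
ft_force: [-0.2, -0.2, -0.7]
opening: 37.6
grasp_force: 15.0
clock: 21.95
position: [642.3, 25.5, 57.7]
orientation: [-3.142, -0.002, 0.003]
ft_force: [-0.2, -0.2, -0.5]
opening: 37.9
grasp_force: 15.0
clock: 22.35
position: [643.1, 24.4, 46.9]
orientation: [-3.142, -0.0, -0.0]
ft_force: [-0.3, -0.6, -1.5]
opening: 37.7
grasp_force: 15.0
```

```bash
python3 -m pendant '{"fingers":[0,0,0.65,0.65,0.65,0.65,0.65,0.65,0.65,0.65,0.65],"xyz":[[0,0,-0.008],[0,0,-0.01],[0,0,-0.01],[0,0,-0.01],[0,0,-0.01],[0,0,-0.01],[0,0,0.15],[0,0,0.35],[0,0,0.55],[0,0,0.75],[0,0,0.75]],"turn":[0,0,0,0,0,0,0,0,0,0,0]}'
python3 -m pendant '{"fingers":[1,1,1,1,1,1,1,1,1,1,1,1],"xyz":[[-0.45,-0.85,0],[-0.45,-0.85,0],[-0.45,-0.85,0],[-0.45,-0.85,0],[-0.45,-0.85,0],[-0.45,-0.85,0],[-0.45,-0.85,0],[-0.45,-0.85,0],[-0.45,-0.85,0],[-0.45,-0.85,0],[-0.45,-0.85,0],[-0.45,-0.85,0]],"turn":[1,1,1,1,1,1,1,1,1,1,1,1]}'
python3 - <<'E'
from h import *
t=camera("top");np.save("pics/t5.npy",t);s=sense();c=get_calibration("wrist");w=camera("wrist");np.save("pics/w5.npy",w)
print(s["position"],s["orientation"],s["joints"])
a=cv2.resize(t[155:275,245:335,::-1],(315,420),interpolation=cv2.INTER_CUBIC)
cv2.imwrite("pics/x5.png",np.hstack([cv2.resize(w[:,:,::-1],(480,360)),cv2.resize(a,(270,360))]))
print("pred tag top",proj("wrist",(457.5,-325,152),c))
E
```

```text
clock: 23.45
position: [646.6, 24.6, 203.0]
orientation: [-3.141, -0.001, -0.016]
ft_force: [0.9, -0.1, 0.9]
opening: 57.2
grasp_force: 0.0
clock: 24.65
position: [552.5, -145.4, 195.9]
orientation: [-2.22, -2.222, 0.001]
ft_force: [0.5, -0.8, 0.4]
opening: 87.6
grasp_force: 0.0
[ 552.6 -145.4  196. ] [-2.2 -2.2  0. ] [-0.3  0.4  1.8 -0.   1.  -0.3]
pred tag top [171.6 417. ]
```

View pics/x5.png

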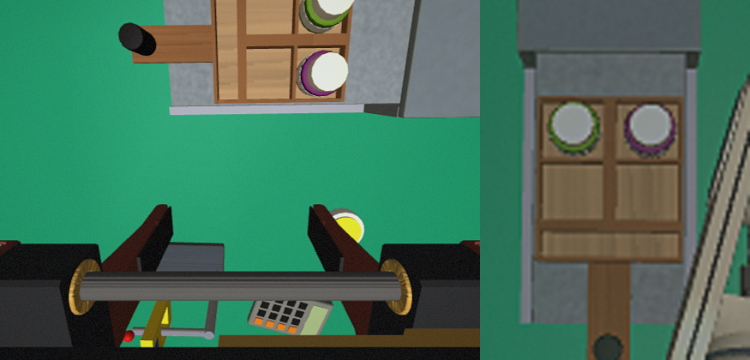

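Both jars stand upright in the rear pockets, green left and purple right. Next, over the tag, with the exact position from segmentation.

```bash
python3 -m pendant '{"fingers":[1,1,1,1,1,1,1,1],"xyz":[[-0.475,-0.9,0],[-0.475,-0.9,0],[-0.475,-0.9,0],[-0.475,-0.9,0],[-0.475,-0.9,0],[-0.475,-0.9,0],[-0.475,-0.9,0],[-0.475,-0.9,0]],"turn":[0,0,0,0,0,0,0,0]}'
python3 - <<'E'
from h import *
s=sense();c=get_calibration("wrist");w=camera("wrist");cv2.imwrite("pics/w6.png",w[:,:,::-1])
print(s["position"],s["orientation"])
def yel(im,box):
    h=cv2.cvtColor(im,cv2.COLOR_RGB2HSV);m=((h[...,0]>22)&(h[...,0]<34)&(h[...,1]>150)&(h[...,2]>70)).astype(np.uint8)
    k=np.zeros_like(m);x0,y0,x1,y1=box;k[y0:y1,x0:x1]=m[y0:y1,x0:x1];return k,h
m,h=yel(np.load("pics/top0.npy"),(390,255,440,280));p=cv2.findNonZero(m);print("top0",cv2.boundingRect(p),cv2.minAreaRect(p),ray("top",*p.mean((0,1)),152))
m,h=yel(w,(150,100,420,300));p=cv2.findNonZero(m)
V=h[...,2]; print("V levels",np.percentile(V[m>0],[5,25,50,75,95]))
top=(m>0)&(V>np.percentile(V[m>0],95)*.9);q=cv2.findNonZero(top.astype(np.uint8))
for z in(m,top.astype(np.uint8)):
    q=cv2.findNonZero(z);r=cv2.minAreaRect(q);print(cv2.boundingRect(q),r,[ray("wrist",*b,152,c)[:2] for b in cv2.boxPoints(r)])
E
```

```text
clock: 25.55
position: [458.7, -324.1, 196.6]
orientation: [-2.219, -2.223, -0.0]
ft_force: [0.1, 0.2, 1.3]
opening: 87.7
grasp_force: 0.0
[ 458.7 -324.1  196.6] [-2.2 -2.2 -0. ]
top0 (403, 265, 19, 5) ((412.0, 267.0), (18.0, 4.0), 0.0) [ 457.9 -322.1  152. ]
V levels [109. 211. 233. 234. 237.]
(271, 174, 18, 77) ((279.5, 212.0), (76.0, 17.0), 90.0) [array([ 452.7, -288.2]), array([ 464.4, -288.2]), array([ 464.8, -344.9]), array([ 452.3, -344.9])]
(271, 194, 18, 57) ((279.54901123046875, 222.00094604492188), (16.192968368530273, 56.322509765625), 1.123302698135376) [array([ 452.2, -344.9]), array([ 453.3, -302.1]), array([ 464.6, -302.3]), array([ 464.2, -345.2])]
```

View pics/w6.png

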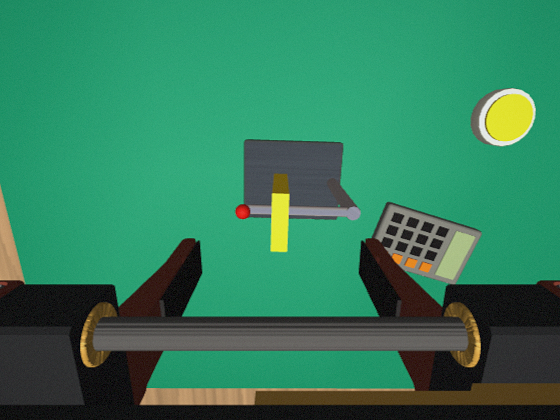

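The tag's top face at (279,222) spans x 452-464 and y -302 to -345, which matches its 12 x 44 mm. The ball is at (242,212) and the fingers straddle it. Descending and closing above ball height.

```bash
python3 -m pendant '{"fingers":[1,1,1,1,1],"xyz":[[0,0,-0.15],[0,0,-0.28],[0,0,-0.338],[0,0,-0.338],[0,0,-0.338]],"turn":[0,0,0,0,0]}' 15
python3 -m pendant '{"fingers":[0,0,0,0,0,0,0,0,0,0,0,0],"xyz":[[0,0,0],[0,0,0],[0,0,0],[0,0,0],[0,0,0],[0,0,0],[0,0,0],[0,0,0],[0,0,0],[0,0,0],[0,0,0],[0,0,0]],"turn":[0,0,0,0,0,0,0,0,0,0,0,0]}' 15
```

```text
clock: 26.1
position: [458.7, -325.3, 129.8]
orientation: [2.22, 2.222, 0.0]
ft_force: [-0.6, 0.4, 0.1]
opening: 87.7
grasp_force: 0.0
clock: 27.3
position: [458.0, -325.4, 129.1]
orientation: [-2.221, -2.222, 0.0]
ft_force: [-0.7, -0.5, 0.3]
opening: 11.6
grasp_force: 15.0
```

```bash
python3 -m pendant '{"fingers":[0,0,0,0,0,0,0,0,0,0,0,0],"xyz":[[0,0,0.035],[0,0,0.07],[0,0,0.07],[-0.05,0,0.07],[-0.1,0,0.07],[-0.15,0,0.07],[-0.2,0,0.07],[-0.25,0,0.07],[-0.3,0,0.07],[-0.35,0,0.07],[-0.38,0,0.07],[-0.38,0,0.07]],"turn":[0,0,0,0,0,0,0,0,0,0,0,0]}'
```

```text
clock: 28.5
position: [381.2, -325.4, 143.2]
orientation: [-2.222, -2.221, 0.0]
ft_force: [0.3, 0.2, -0.2]
opening: 12.2
grasp_force: 15.0
```

```bash
python3 -m pendant '{"fingers":[0,0,0,0,0,0,0,0,0],"xyz":[[0,0,0.2],[0,0.1,0.2],[0.1,0.25,0.2],[0.2,0.42,0.2],[0.28,0.6,0.2],[0.33,0.75,0.2],[0.35,0.8,0.2],[0.35,0.8,0.2],[0.35,0.8,0.2]],"turn":[0,0,0,0,0,0,0,0,0]}'
python3 -m pendant '{"fingers":[0,0,0,0,0,0,0,0,0,0,0,0],"xyz":[[0.1,0.18,0],[0.2,0.36,0],[0.3,0.54,0],[0.4,0.7,0],[0.427,0.765,0],[0.427,0.765,0],[0.427,0.765,-0.1],[0.427,0.765,-0.2],[0.427,0.765,-0.3],[0.427,0.765,-0.35],[0.427,0.765,-0.35],[0.427,0.765,-0.35]],"turn":[0,0,0,0,0,0,0,0,0,0,0,0]}'
python3 - <<'E'
from h import *
s=sense();t=camera("scene");np.save("pics/s7.npy",t);show("pics/s7.png",t,(230,160,330,270),5);print(s["position"])
for n,P in dict(slotfloor=(536.3,-12,8),slotFL=(521,53,34),tagbot=(536.3,-10,64)).items(): print(n,(proj("scene",P)-[230,160])*5)
E
```

```text
clock: 29.4
position: [452.1, -166.1, 183.2]
orientation: [2.22, 2.222, -0.0]
ft_force: [0.2, -0.1, 0.0]
opening: 11.7
grasp_force: 15.0
clock: 30.6
position: [537.4, -13.4, 113.6]
orientation: [2.222, 2.221, -0.0]
ft_force: [0.7, -0.2, -0.1]
opening: 11.4
grasp_force: 15.0
[537.4 -13.4 113.6]
slotfloor [319.6 290. ]
slotFL [441.1 274.5]
tagbot [325.  212.7]
```

```bash
python3 -m pendant '{"fingers":[0,0,0,0,0],"xyz":[[-0.003,0,-0.1],[-0.003,0,-0.18],[-0.003,0,-0.215],[-0.003,0,-0.215],[-0.003,0,-0.215]],"turn":[0,0,0,0,0]}'
python3 -m pendant '{"fingers":[0,0,0,0],"xyz":[[0,0,-0.03],[0,0,-0.05],[0,0,-0.06],[0,0,-0.06]],"turn":[0,0,0,0]}'
```

```text
clock: 31.15
position: [537.4, -12.5, 70.9]
orientation: [2.22, 2.221, 0.001]
ft_force: [0.2, -0.1, -1.1]
opening: 12.1
grasp_force: 15.0
clock: 31.55
position: [536.6, -12.4, 57.9]
orientation: [-2.221, -2.222, 0.001]
ft_force: [0.3, 0.2, -0.3]
opening: 11.9
grasp_force: 15.0
```

```bash
python3 -m pendant '{"fingers":[0,0,0,0],"xyz":[[0,0,-0.004],[0,0,-0.007],[0,0,-0.007],[0,0,-0.007]],"turn":[0,0,0,0]}'
python3 -m pendant '{"fingers":[0,0,0,0],"xyz":[[0,0,-0.004],[0,0,-0.007],[0,0,-0.007],[0,0,-0.007]],"turn":[0,0,0,0]}'
```

```text
clock: 31.95
position: [537.1, -12.5, 57.1]
orientation: [2.221, 2.222, 0.001]
ft_force: [-0.1, 0.2, 4.6]
opening: 12.2
grasp_force: 15.0
clock: 32.35
position: [537.9, -12.5, 57.0]
orientation: [2.22, 2.221, 0.003]
ft_force: [-3.0, 0.8, 16.4]
opening: 12.0
grasp_force: 15.1
```

Floor contact came at exactly the predicted height. I'll relieve the load, open a little, and rise.

```bash
python3 -m pendant '{"fingers":[0.1,0.14,0.2,0.28,0.34,0.34,0.34,0.34,0.34,0.34,0.34,0.34],"xyz":[[0,0,0.01],[0,0,0.01],[0,0,0.01],[0,0,0.01],[0,0,0.01],[0,0,0.01],[0,0,0.05],[0,0,0.12],[0,0,0.3],[0,0,0.5],[0,0,0.7],[0,0,0.7]],"turn":[0,0,0,0,0,0,0,0,0,0,0,0]}'
python3 -m pendant '{"fingers":[1,1,1,1,1,1,1,1,1,1,1,1],"xyz":[[-0.45,0,0],[-0.45,0,0],[-0.45,0,0],[-0.45,0,0],[-0.45,0,0],[-0.45,0,0],[-0.45,0,0],[-0.45,0,0],[-0.45,0,0],[-0.45,0,0],[-0.45,0,0],[-0.45,0,0]],"turn":[-1,-1,-1,-1,-1,-1,-1,-1,-1,-1,-1,-1]}'
python3 - <<'E'
from h import *
s=sense();c=get_calibration("wrist");w=camera("wrist");t=camera("scene");np.save("pics/s8.npy",t);np.save("pics/w8.npy",w)
print(s["position"],s["orientation"])
cv2.imwrite("pics/x8.png",np.hstack([w[:,:,::-1][:,100:460],cv2.resize(t[150:290,200:340,::-1],(420,420),interpolation=cv2.INTER_CUBIC)]))
h=cv2.cvtColor(w,cv2.COLOR_RGB2HSV);m=((h[...,0]>22)&(h[...,0]<34)&(h[...,1]>150)&(h[...,2]>170)).astype(np.uint8);m[260:]=0;m[:,:150]=0;m[:,420:]=0
q=cv2.findNonZero(m);print(cv2.boundingRect(q),cv2.minAreaRect(q),[ray("wrist",*b,80,c)[:2] for b in cv2.boxPoints(cv2.minAreaRect(q))])
print("knob pred",proj("wrist",(442,-13,60),c),proj("wrist",(446,-12,60),c))
d=((h[...,2]<50)).astype(np.uint8);d[225:]=0;d[:,:210]=0;d[:,350:]=0;n,l,st,ce=cv2.connectedComponentsWithStats(d)
for i in range(1,n):
    if st[i,4]>100:print("dark",st[i],ce[i],ray("wrist",*ce[i],60,c))
E
```

```text
clock: 33.55
position: [540.5, -12.6, 202.0]
orientation: [2.215, 2.216, 0.012]
ft_force: [0.1, -0.1, -0.1]
opening: 29.9
grasp_force: 0.0
clock: 34.75
position: [446.7, -12.5, 195.7]
orientation: [-3.142, 0.0, -0.001]
ft_force: [-0.1, -0.6, 0.1]
opening: 88.1
grasp_force: 0.0
[446.7 -12.5 195.7] [-3.1  0.  -0. ]
(252, 87, 53, 17) ((278.0, 95.0), (16.0, 52.0), 90.0) [array([543.2,  11.3]), array([543.2, -32.6]), array([530.3, -32.8]), array([530.3,  11.6])]
knob pred [280.7 196.6] [279.7 192.7]
dark [266 176  25  33 533] [277.7 192.6] [446. -10.  60.]
```

View pics/x8.png

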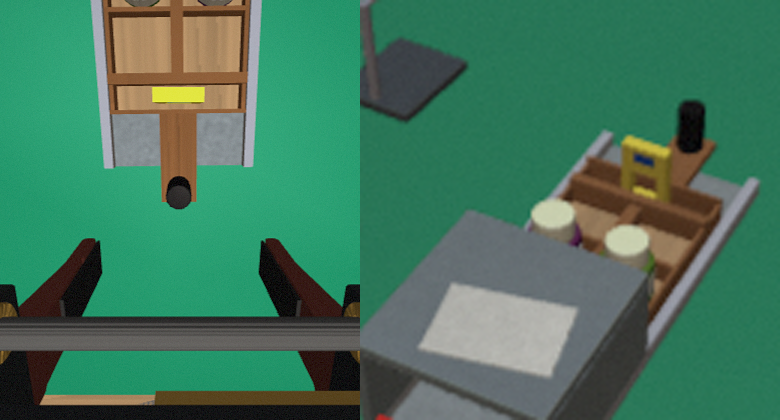

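The tag stands upright in the slot at wrist (278,95), its top 44 x 13 mm, and both jars sit in the rear pockets. Now I grip the knob for the return.

```bash
python3 -m pendant '{"fingers":[1,1,1,1,1,1,1,1],"xyz":[[-0.02,0.002,-0.2],[-0.02,0.002,-0.4],[-0.02,0.002,-0.6],[-0.02,0.002,-0.75],[-0.02,0.002,-0.835],[-0.02,0.002,-0.835],[-0.02,0.002,-0.835],[-0.02,0.002,-0.835]],"turn":[0,0,0,0,0,0,0,0]}' 20
python3 -m pendant '{"fingers":[0.4,0.4,0.4,0,0,0,0,0,0,0,0,0],"xyz":[[0,0,0],[0,0,0],[0,0,0],[0,0,0],[0,0,0],[0,0,0],[0,0,0],[0,0,0],[0,0,0],[0,0,0],[0,0,0],[0,0,0]],"turn":[0,0,0,0,0,0,0,0,0,0,0,0]}' 20
```

```text
clock: 35.65
position: [443.7, -12.1, 29.4]
orientation: [3.142, 0.001, 0.003]
ft_force: [-0.6, 0.5, -0.2]
opening: 87.8
grasp_force: 0.0
clock: 36.85
position: [442.8, -12.1, 28.3]
orientation: [-3.142, -0.0, 0.0]
ft_force: [-0.7, 0.0, -1.1]
opening: 25.7
grasp_force: 20.0
```

```bash
python3 -m pendant '{"fingers":[0,0,0,0,0,0,0,0,0,0,0,0],"xyz":[[0.01,0,0],[0.03,0,0],[0.06,0.001,0],[0.1,0.002,0],[0.14,0.002,0],[0.18,0.003,0],[0.22,0.004,0],[0.26,0.004,0],[0.3,0.005,0],[0.33,0.005,0],[0.35,0.006,0],[0.36,0.006,0]],"turn":[0,0,0,0,0,0,0,0,0,0,0,0]}'
python3 -m pendant '{"fingers":[0,0,0,0,0,0,0,0,0,0,0,0],"xyz":[[0.01,0,0],[0.03,0,0],[0.06,0.001,0],[0.1,0.002,0],[0.14,0.002,0],[0.18,0.003,0],[0.22,0.004,0],[0.26,0.004,0],[0.3,0.005,0],[0.33,0.005,0],[0.35,0.006,0],[0.36,0.006,0]],"turn":[0,0,0,0,0,0,0,0,0,0,0,0]}'
python3 - <<'E'
from h import *
t=camera("scene");h=cv2.cvtColor(t,cv2.COLOR_RGB2HSV);m=((h[...,0]>22)&(h[...,0]<34)&(h[...,1]>150)&(h[...,2]>70)).astype(np.uint8)
n,l,st,ce=cv2.connectedComponentsWithStats(m)
print([ (st[i],ce[i]) for i in range(1,n) if st[i,4]>15]); print(proj("scene",(681,-10,80)),sense()["position"])
E
```

```text
clock: 38.05
position: [515.2, -10.9, 28.4]
orientation: [-3.142, -0.001, -0.0]
ft_force: [-1.8, 0.5, 0.4]
opening: 25.5
grasp_force: 20.0
clock: 39.25
position: [587.2, -9.6, 28.4]
orientation: [-3.142, -0.001, -0.0]
ft_force: [-0.6, 0.8, 1.2]
opening: 25.8
grasp_force: 20.0
[(array([ 531,  173,   29,   47, 1092], dtype=int32), array([546. , 195.9])), (array([180, 217,  16,  12, 147], dtype=int32), array([187.5, 222.5]))]
[268.6 230.7] [587.4  -9.7  28.4]
```

```bash
python3 -m pendant '{"fingers":[0,0,0,0,0,0,0,0,0,0],"xyz":[[0.01,0,0],[0.03,0,0],[0.05,0.001,0],[0.07,0.001,0],[0.09,0.001,0],[0.11,0.002,0],[0.125,0.002,0],[0.135,0.002,0],[0.14,0.002,0],[0.14,0.002,0]],"turn":[0,0,0,0,0,0,0,0,0,0]}'
python3 -m pendant '{"fingers":[0,0,0,0,0,0,0,0],"xyz":[[0.005,0,0],[0.01,0,0],[0.015,0,0],[0.02,0,0],[0.025,0,0],[0.03,0,0],[0.03,0,0],[0.03,0,0]],"turn":[0,0,0,0,0,0,0,0]}'
```

```text
clock: 40.3
position: [615.1, -9.3, 28.4]
orientation: [3.142, 0.001, 0.001]
ft_force: [0.8, -0.1, -1.9]
opening: 25.9
grasp_force: 20.0
clock: 41.1
position: [621.1, -9.3, 28.4]
orientation: [-3.142, -0.001, -0.001]
ft_force: [0.2, 0.1, -1.8]
opening: 25.2
grasp_force: 20.0
```

```bash
python3 -m pendant '{"fingers":[0,0,0,0,0,0],"xyz":[[0.005,0,0],[0.01,0,0],[0.015,0,0],[0.02,0,0],[0.02,0,0],[0.02,0,0]],"turn":[0,0,0,0,0,0]}'
```

```text
clock: 41.7
position: [625.1, -9.3, 28.4]
orientation: [-3.142, -0.001, -0.001]
ft_force: [0.8, 0.1, -1.4]
opening: 25.4
grasp_force: 20.0
```

```bash
python3 -m pendant '{"fingers":[0,0,0,0,0],"xyz":[[0.004,0,0],[0.008,0,0],[0.012,0,0],[0.015,0,0],[0.015,0,0]],"turn":[0,0,0,0,0]}'
```

```text
clock: 42.2
position: [627.0, -9.2, 28.3]
orientation: [-3.141, -0.0, 0.003]
ft_force: [-5.3, 0.4, 2.9]
opening: 25.4
grasp_force: 20.0
```

```bash
python3 -m pendant '{"fingers":[0,0,0,0,0],"xyz":[[0.005,0,0],[0.01,0,0],[0.01,0,0],[0.01,0,0],[0.01,0,0]],"turn":[0,0,0,0,0]}'
```

```text
clock: 42.7
position: [627.3, -9.0, 28.3]
orientation: [-3.141, -0.001, 0.008]
ft_force: [-10.1, 1.6, 8.2]
opening: 25.3
grasp_force: 20.0
```

The tray is hard against the stop, with 10 N and no further travel. I'll release, rise, back off, and check numerically.

```bash
python3 -m pendant '{"fingers":[0.35,0.5,0.7,0.9,1,1,1,1,1,1,1,1],"xyz":[[0,0,0],[0,0,0],[0,0,0],[0,0,0],[0,0,0],[0,0,0.02],[0,0,0.1],[0,0,0.25],[0,0,0.45],[0,0,0.65],[0,0,0.8],[0,0,0.8]],"turn":[0,0,0,0,0,0,0,0,0,0,0,0]}'
python3 -m pendant '{"fingers":[1,1,1,1,1,1],"xyz":[[-0.8,0,0],[-0.8,0,0],[-0.8,0,0],[-0.8,0,0],[-0.8,0,0],[-0.8,0,0]],"turn":[0,0,0,0,0,0]}'
python3 - <<'E'
from h import *
for i in range(6):
    s=sense();c=get_calibration("wrist");w=camera("wrist")
h=cv2.cvtColor(w,cv2.COLOR_RGB2HSV);np.save("pics/w9.npy",w);print(s["position"],s["qd"])
d=(h[...,2]<50).astype(np.uint8);d[225:]=0;d[:,:200]=0;d[:,360:]=0;n,l,st,ce=cv2.connectedComponentsWithStats(d)
for i in range(1,n):
    if st[i,4]>60:print("dark",st[i],ray("wrist",*ce[i],60,c))
print("pred knob top/bottom",proj("wrist",(624,-9,60),c),proj("wrist",(624,-9,12),c))
y=((h[...,0]>22)&(h[...,0]<34)&(h[...,1]>150)&(h[...,2]>60)).astype(np.uint8);y[250:]=0;y[:,:200]=0;y[:,360:]=0
q=cv2.findNonZero(y);print("tag",None if q is None else (cv2.boundingRect(q),cv2.minAreaRect(q)),proj("wrist",(718,-8-22,8),c),proj("wrist",(718,14,80),c))
E
```

```text
clock: 43.9
position: [633.0, -9.4, 194.9]
orientation: [3.141, 0.001, 0.016]
ft_force: [1.8, 0.1, 0.2]
opening: 87.9
grasp_force: 0.0
clock: 44.5
position: [471.7, -9.3, 189.1]
orientation: [3.141, 0.001, 0.004]
ft_force: [0.0, -0.2, 0.6]
opening: 88.0
grasp_force: 0.0
[470.9  -9.3 188.2] [-0. -0.  0. -0.  0. -0.]
dark [265   0  30  41 766] [621.3  -8.   60. ]
pred knob top/bottom [279.9  15.7] [279.9  29.5]
tag None [303.2 -85.5] [ 246.5 -146.3]
```

Run:
```python
from h import *
t=camera("scene");h=cv2.cvtColor(t,cv2.COLOR_RGB2HSV)
m=((h[...,0]>20)&(h[...,0]<36)&(h[...,1]>110)&(h[...,2]>25)).astype(np.uint8);m[:,:190]=0;m[:,340:]=0
print("front shelf corners",[proj("scene",p) for p in((700,69,106),(700,-90,106),(866,72,94),(866,-88,94))])
print("tag pts",[proj("scene",(718,y,z)) for y,z in((-30,80),(14,80),(-30,36),(14,36))])
print("lids",[proj("scene",(826,y,60)) for y in(28,-42)],"knob top",proj("scene",(624,-9,60)))
n,l,st,ce=cv2.connectedComponentsWithStats(m);print("yellow",[(st[i],ce[i]) for i in range(1,n) if st[i,4]>4])
m=((h[...,1]<90)&(h[...,2]>60)).astype(np.uint8);m[:255]=0;m[330:]=0;m[:,:190]=0;m[:,310:]=0
n,l,st,ce=cv2.connectedComponentsWithStats(m);print("pale",[(st[i],ce[i]) for i in range(1,n) if st[i,4]>20])
d=(h[...,2]<45).astype(np.uint8);d[:195]=0;d[260:]=0;d[:,:240]=0;d[:,:320]=d[:,:320];d[:,320:]=0
n,l,st,ce=cv2.connectedComponentsWithStats(d);print("dark",[(st[i],ce[i]) for i in range(1,n) if st[i,4]>30])
```

```text
front shelf corners [array([294.3, 238.3]), array([236. , 217.1]), array([259.8, 291.9]), array([196.9, 265.3])]
tag pts [array([253.9, 237.3]), array([269.9, 243.3]), array([254.5, 250.2]), array([270.2, 256.3])]
lids [array([252., 282.]), array([225.6, 271. ])] knob top [280.  223.1]
yellow [(array([190, 217,   7,  11,  59], dtype=int32), array([192.3, 221.8]))]
pale [(array([ 197,  255,  109,   66, 2880], dtype=int32), array([245.6, 273.4])), (array([190, 306,  28,  14,  30], dtype=int32), array([203.1, 312.6])), (array([219, 320,  21,  10,  21], dtype=int32), array([229. , 324.6]))]
dark [(array([276, 222,   9,  14, 111], dtype=int32), array([280.2, 228.3]))]
```

```bash
python3 -m pendant '{"fingers":[1,1,1,1],"xyz":[[0.3,0,0],[0.3,0,0],[0.3,0,0],[0.3,0,0]],"turn":[0,0,0,0]}'
python3 - <<'E'
from h import *
for i in range(4): s=sense();c=get_calibration("wrist");w=camera("wrist")
h=cv2.cvtColor(w,cv2.COLOR_RGB2HSV);y=((h[...,0]>20)&(h[...,0]<36)&(h[...,1]>130)&(h[...,2]>40)).astype(np.uint8);y[200:]=0;y[:,:200]=0;y[:,360:]=0
n,l,st,ce=cv2.connectedComponentsWithStats(y);print("yellow",[(st[i],ce[i],w[tuple(ce[i].astype(int)[::-1])]) for i in range(1,n) if st[i,4]>4])
print(s["position"],"shelf edge row",proj("wrist",(700,-9,94),c),"tag front face",[proj("wrist",(711,yy,z),c) for yy,z in((-30,34),(14,34),(14,60))])
d=(h[...,2]<50).astype(np.uint8);d[225:]=0;d[:,:200]=0;d[:,360:]=0;n,l,st,ce=cv2.connectedComponentsWithStats(d)
print("dark",[(st[i]) for i in range(1,n) if st[i,4]>60],"front wall",proj("wrist",(701,-9,34),c),proj("wrist",(624,-9,60),c))
E
```

```text
clock: 45.25
position: [528.8, -9.2, 187.8]
orientation: [-3.142, -0.001, 0.003]
ft_force: [-0.2, 0.8, 0.8]
opening: 87.9
grasp_force: 0.0
yellow []
[528.6  -9.2 188.3] shelf edge row [279.9 -26.7] tag front face [array([303.8, -13.7]), array([253.9, -13.7]), array([251.4, -25.6])]
dark [array([266,  72,  28,  31, 241], dtype=int32)] front wall [280.   -0.8] [279.9  89.2]
```

```bash
python3 -m pendant '{"fingers":[1,1,1,1],"xyz":[[0.15,0,0],[0.2,0,0],[0.2,0,0],[0.2,0,0]],"turn":[0,0,0,0]}'
python3 - <<'E'
from h import *
for i in range(4): s=sense();c=get_calibration("wrist");w=camera("wrist")
h=cv2.cvtColor(w,cv2.COLOR_RGB2HSV);y=((h[...,0]>18)&(h[...,0]<38)&(h[...,1]>120)&(h[...,2]>30)).astype(np.uint8);y[200:]=0;y[:,:200]=0;y[:,360:]=0
n,l,st,ce=cv2.connectedComponentsWithStats(y);print("yellow",[(st[i],ce[i]) for i in range(1,n) if st[i,4]>4])
print(s["position"],"shelf edge",proj("wrist",(701,-9,94),c),proj("wrist",(701,-9,106),c),"tag",[proj("wrist",(711,yy,z),c) for yy,z in((-31,34),(13,34),(13,60))])
print("front wall",proj("wrist",(703,-9,34),c),w[0:50:4,258].tolist())
E
```

```text
clock: 45.85
position: [568.8, -9.2, 188.1]
orientation: [-3.142, -0.001, 0.002]
ft_force: [-0.1, 0.7, 0.1]
opening: 87.8
grasp_force: 0.0
yellow [(array([255,  29,  50,   9, 391], dtype=int32), array([279.1,  32.6]))]
[568.8  -9.2 188.3] shelf edge [279.9  34.3] [279.9  30.6] tag [array([303.9,  36.7]), array([256. ,  36.7]), array([253.8,  30.1])]
front wall [280.   46.3] [[111, 120, 128], [112, 120, 128], [112, 123, 129], [112, 122, 127], [110, 120, 123], [115, 125, 130], [118, 122, 119], [52, 54, 52], [102, 84, 8], [98, 82, 5], [135, 92, 57], [80, 50, 32], [102, 64, 40]]
```

The tag shows as a level yellow band at rows 29-38, columns 255-304, where an upright tag should appear. The knob is at its home position. Handing in.

```bash
python3 -c "
from bench import *
print(sign_off())"
```

```text
the job is handed in; nothing more can be done
None
```

I've handed the job in: both jars (green and purple) are upright in the rear pockets, the tag is standing in the slot, and the tray is home against the stop and released; the last wrist image fits an upright tag, though I couldn't see under the shelf to recheck the jars after the slide.

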